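# Square the polished engine cover against its fixture stops

### The arm

A 7-joint arm with a two-finger parallel gripper is mounted at the origin on the work surface. World frame = base frame: x ahead of the robot, y to its left, z up, the work surface at z = 0. Lengths are in m, angles in degrees, forces in N, time in s.
With the tool pointing down it reaches from about 0.425 to 1.025 m from the base axis. Payload 9.4 kg.
Tool frame: the origin (TCP) lies at the very end of the fingers, on their centre line; the grasp point (between the pads) lies 19 mm behind it (manip.tcp_to_grasp is the distance from the TCP to the grasp point, in m); y points along the fingers, x is the direction in which the jaws open and shut, and the axes are right-handed (so a half turn about y gives the same grasp; the last joint's range is limited). The gripper opens to 93 mm and grips with 3 to 60 N. Pads are 15 mm wide; open, the fingers measure 128 mm over their backs; the gripper's body (75 mm by 188 mm) begins 65 mm behind the grasp point.
Start: joints at [-80.025, 34.337, -0.143, 91.639, 0.103, 54.024, -4.572], TCP at [0.18, 0.702, 0.219] pointing down, gripper open.
Joint ranges: [-147.43, 147.43], [-19.82, 112.94], [-74.19, 73.91], [6.32, 146.72], [-59.91, 239.91], [6.04, 106.73], [-150.56, 150.56]. Speed limits (degrees/s): [127.2, 127.2, 172.46, 172.46, 180, 180, 180].

### API

Orientations are given as a 3x3 rotation matrix whose columns are the frame's x, y, z axes.
In Python, from bench import state, imaging, manip gives the robot as it stands.
- The arm moves only by the tool jog_arm, never from a script. Its argument "plan" is a list of rows, each an object of numbers: "fingers": the finger opening in cm, from 0 to 9.3; "dx", "dy", "dz": the shift along the world's x, y, z in cm; "rx", "ry", "rz": the turn, a rotation vector about the world's x, y, z in rad. In form: [{"fingers": .., "dx": .., "dy": .., "dz": .., "rx": .., "ry": .., "rz": ..}, ...]. A call has exactly 10 rows; each row shifts and turns the pose as measured when the row begins; what a row does not reach is not made up. A row lasts 1/12 s, in which the tool goes at most 41.7 mm and 7.16 degrees, less where a joint would pass 70% of its speed; a pose out of reach is approached as far as the arm can. A call with a gripper value outside its range is refused whole. The fingers move at their own pace and stop on an object; the grip force is fixed at half the most. Time passes only in rows, so rows that do not move let the fingers close, or fill a call up. It gives the time, the measured TCP pose, the force and the opening at its end, in the units of the state.
- state(): the state, without advancing time (a new reading comes with each control period).
- imaging.snapshot(name): name is "side" or "top" or "wrist"; returns the picture (384x512x3 uint8, red, green, blue); there is no depth.
- imaging.calibration(name): a dict with "fx", "fy", "cx", "cy" (pixels), "world_from_camera" (4x4, takes a point from camera to world coordinates). Camera axes: x right, y down, z forward; pixel columns grow to the right and rows downward; lengths in m; the calibration is good to about 2 mm. A picture is of the moment at which its call begins: read the wrist's pose just before it. calibration takes no time and is no camera call; for the wrist camera it gives the pose at the moment of the call.
- manip.job_done(): hands the job in, once; it reports no verdict.
The state is a dict: "time_s": time; "q": joint angles; "joint_vel": joint speeds; "joint_efforts": joint torques, N m; "position": TCP position; "ee_rot": TCP orientation; "force": force on the tool from outside, world axes, zero at the start; "ft_torque": the same for the moment, N m; "gripper_width": finger opening in m.
Only numpy, scipy, OpenCV 4.12 (cv2) and the standard library are available. Lean on these libraries where they do the work, as an engineer would, in place of code of your own. Each camera call takes 0.05 s, during which the arm holds its last target.

### The job

Two engine covers lie askew in the two bays of the plywood squaring fixture. Slide the polished bare-aluminium one, flat on the plate and without lifting it, until it sits square in the corner of the bay it is in: one long edge flush against the back fence (the one farthest from the robot) and one short edge flush against the side stop at the bay's left-hand end, as the robot sees it. Leave the red-primed cover where it lies, and let go.

Things in the scene. Friction and masses are not known exactly. Their poses are not given: they have to be found in the camera images.
- polished_cover: To be squared: bright bare aluminium, 0.2-0.5 kg. Rectangular flange 70 mm along its x by 110 mm along its y, 12 mm thick, two round domes on top (within 48 x 80 mm, top 26 mm above the underside). Origin: centre of underside; z up. Lies loose on the plate in one bay, turned up to 25 degrees, its centre 30-60 mm short of its squared place towards the back fence and 25-50 mm towards the side stop.
- primed_cover: A cover of the same shape, size, origin and axes, but coated in dull red-brown primer; it lies in the other bay and is not to be moved. Both lie on the fixture: a plywood plate 230 x 530 x 12 mm fixed to the bench, with dark steel bars (the stops) standing 14 mm above the plate.
- bay_left (a point): Inner corner of the left bay (+y side): where the faces of back fence and side stop meet the plate's top. +x points square into the back fence (away from the robot), +y square into the side stop (left), z up. The bay lies at negative x and y: 241 mm wide in y, ending at the right bay's stop bar; plate to x = -205 mm, side stop to x = -150 mm. Squared cover: origin at x -35, y -55, z 0 mm.
- bay_right (a point): The same inner corner of the right bay, with the same axes, meaning and squared place; its side stop is the fixture's middle bar, 16 mm thick. This bay is 257 mm wide in y and open at its right-hand end.
Mind the look-alikes: they are no part of the job. What is shaped like the polished_cover but blue or turquoise is not meant.

How it is judged:
By the outcome, as a careful person would: the job done as asked, in the order asked, and still so for the second after the job is handed in, with the robot touching nothing.
It also fails if it takes over 40 s, if anything falls off the work surface, if the arm or the gripper's body presses on something with over 40 N, if the wrist force passes 120 N, or if a joint passes its speed limit or range.

## Working session

There is one attempt and no reset: what is moved stays moved. The work goes in short steps, Python scripts to look and compute and a tool call to move; the robot and the scene stay as the last step left them, time stands still between calls to the robot, and variables do not carry over. Pictures are saved under pics/ and viewed, and the job is handed in when it is done.

Besides the shell and the picture viewer there is one more tool, called after "Emit:" by a JSON object that holds its "api" and its "payload", one argument or row to a line. jog_arm: Moves the arm, as the interface text tells. Its arguments: {"type":"object","properties":{"plan":{"type":"array"}},"required":["plan"]}

```bash
mkdir -p pics; python3 - <<'E'
from bench import state, imaging, manip
import cv2
s=state();print(s['time_s'],s['position'],s['ee_rot'],s['force'],s['gripper_width'])
for n in ['top','side']:
    im=imaging.snapshot(n);cv2.imwrite(f'pics/{n}0.png',im[:,:,::-1]);c=imaging.calibration(n);print(n,c)
E
```

```text
0.0 [0.17984432 0.70184649 0.21774487] [[ 2.48167635e-01 -2.42368290e-04 -9.68717072e-01]
 [ 9.68715870e-01 -1.53335286e-03  2.48167710e-01]
 [-1.54553308e-03 -9.99998795e-01 -1.45742544e-04]] [-0.53048415  0.32358863 -0.02071128] 0.09272604888183288
top {'fx': 437.3994022465136, 'fy': 437.3994022465136, 'cx': 256.4124542925007, 'cy': 192.05451106475064, 'world_from_camera': array([[ 1.61550005e-03, -9.98853124e-01,  4.78521281e-02,
         4.60926890e-01],
       [-9.99983828e-01, -1.87455758e-03, -5.36932789e-03,
         5.14134643e-04],
       [ 5.45287151e-03, -4.78426801e-02, -9.98839999e-01,
         1.02655653e+00],
       [ 0.00000000e+00,  0.00000000e+00,  0.00000000e+00,
         1.00000000e+00]])}
side {'fx': 490.28127970015726, 'fy': 490.28127970015726, 'cx': 253.73675648390673, 'cy': 189.33833820455015, 'world_from_camera': array([[ 0.75033633, -0.45344792,  0.48102014, -0.04829253],
       [-0.66089758, -0.49862237,  0.56088334, -0.65764937],
       [-0.01448398, -0.73875619, -0.67381711,  0.82974116],
       [ 0.        ,  0.        ,  0.        ,  1.        ]])}
```

View pics/top0.png

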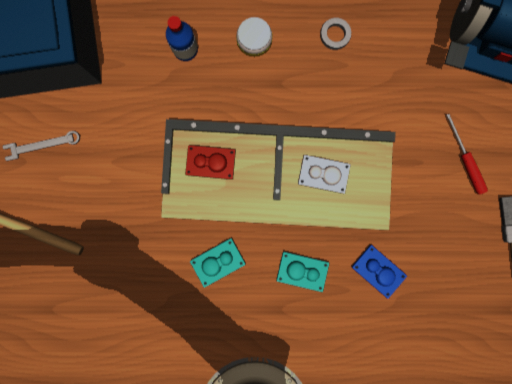

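View pics/side0.png

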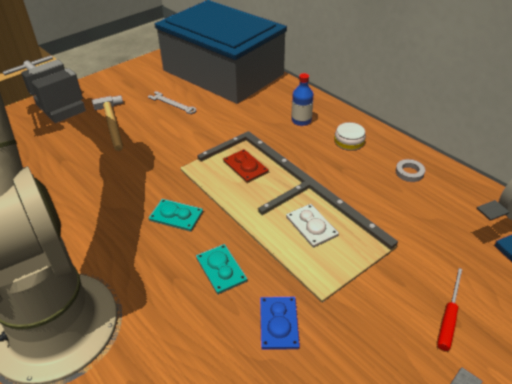

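The polished cover is in the right bay, around pixel (325,174) in the top view. The red one is in the left bay, at (211,162). I'll enlarge the fixture.

```bash
python3 - <<'E'
import cv2
im=cv2.imread('pics/top0.png')
c=im[115:210,265:400];cv2.imwrite('pics/c1.png',cv2.resize(c,None,fx=5.9,fy=5.9,interpolation=cv2.INTER_CUBIC))
c=im[110:240,155:405];cv2.imwrite('pics/c2.png',cv2.resize(c,None,fx=3.2,fy=3.2,interpolation=cv2.INTER_CUBIC))
E
```

```text
(no output)
```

View pics/c1.png

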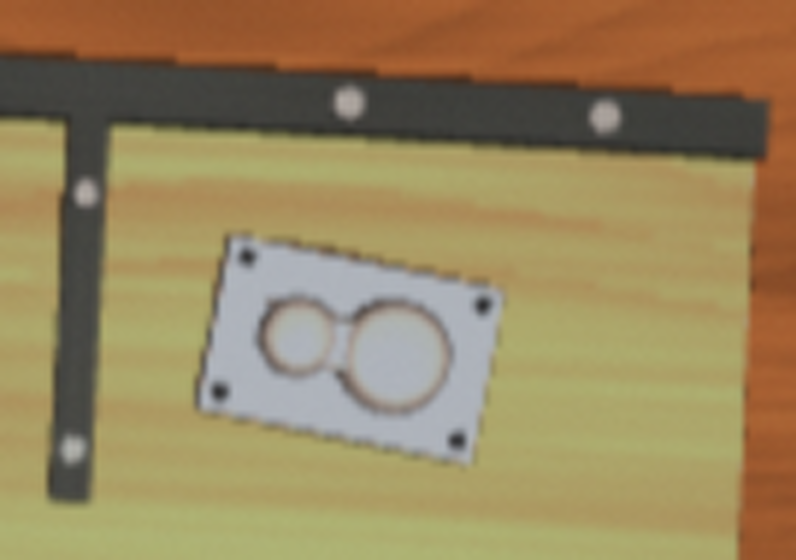

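View pics/c2.png

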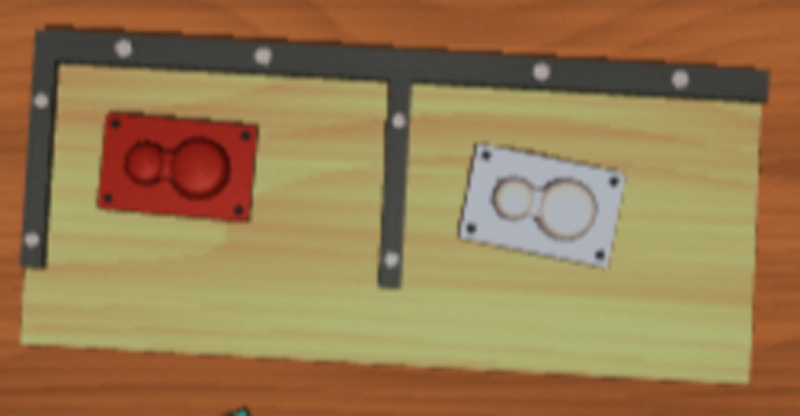

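```bash
cat > h.py <<'E'
import numpy as np
from bench import state, imaging, manip
def ray(cal,u,v,z):
    M=cal['world_from_camera'];d=M[:3,:3]@np.array([(u-cal['cx'])/cal['fx'],(v-cal['cy'])/cal['fy'],1.]);o=M[:3,3]
    return o+d*(z-o[2])/d[2]
E
python3 - <<'E'
from h import *
c=imaging.calibration('top')
def P(u,v,z): return ray(c,(u+.5)/5.9-.5+265,(v+.5)/5.9-.5+115,z)
a,b=P(110,124,.012),P(757,160,.012); print('fence',a,b)
d=(a-b)[:2];d/=np.linalg.norm(d);th=np.arctan2(-d[0],d[1]);print('bay yaw deg',np.degrees(th))
e,f=P(108,124,.026),P(90,500,.026); g=(e-f)[:2];print('bar',e,f,np.degrees(np.arctan2(g[1],g[0])))
R=np.array([[np.cos(th),-np.sin(th)],[np.sin(th),np.cos(th)]])
k=np.array([P(*p,.024) for p in [(229,234),(503,290),(472,464),(199,410)]])[:,:2]
# corner = on the fence line and bar line
C=e[:2]; C=C+R[:,0]*((a[:2]-C)@R[:,0]); print('corner',C)
print('cover corners world',k.round(4)); print('in bay mm',((k-C)@R*1000).round(1), 'centre',((k.mean(0)-C)@R*1000).round(1))
v=k[0]-k[1];print('cover yaw',np.degrees(np.arctan2(-v[0],v[1])), [np.linalg.norm(k[i]-k[i-1]).round(4) for i in range(4)])
# push start: finger TCP 
for by,bx in [((-105-20),0)]: pass
ctr=k.mean(0)
print('R',R)
def W(x,y): return C+R@np.array([x,y])/1000
print('tool yaw now',75.63)
cb=(ctr-C)@R*1000
print('push start',W(-170,cb[1]),'final',W(-70-7.5,cb[1]))
E
```

```text
fence [ 0.64175611 -0.06740887  0.012     ] [ 0.62804201 -0.32398695  0.012     ]
bay yaw deg -3.059547262755705
bar [ 0.6392588 -0.0656899  0.026    ] [ 0.49228796 -0.05851572  0.026     ] -2.7945947439528096
corner [ 0.64184061 -0.0658279 ]
cover corners world [[ 0.5964 -0.1131]
 [ 0.5747 -0.2201]
 [ 0.5066 -0.2074]
 [ 0.5275 -0.1011]]
in bay mm [[ -42.8  -49.6]
 [ -58.8 -157.6]
 [-127.5 -148.6]
 [-112.3  -41.4]] centre [-85.3 -99.3]
cover yaw -11.482776136283858 [np.float64(0.07), np.float64(0.1092), np.float64(0.0692), np.float64(0.1083)]
R [[ 0.9985746  0.0533738]
 [-0.0533738  0.9985746]]
tool yaw now 75.63
push start [ 0.46678329 -0.15590568] final [ 0.55915144 -0.16084275]
```

Emit:
{"api": "jog_arm", "payload": {
  "plan": [
    {"fingers":5,"dx":3.2,"dy":-2.5,"rz":0.02},
    {"fingers":5,"dx":3.2,"dy":-2.5,"rz":0.02},
    {"fingers":5,"dx":3.2,"dy":-2.5,"rz":0.02},
    {"fingers":5,"dx":3.2,"dy":-2.5,"rz":0.02},
    {"fingers":5,"dx":3.2,"dy":-2.5,"rz":0.02},
    {"fingers":5,"dx":3.2,"dy":-2.5,"rz":0.02},
    {"fingers":5,"dx":3.2,"dy":-2.5,"rz":0.02},
    {"fingers":5,"dx":3.2,"dy":-2.5,"rz":0.02},
    {"fingers":5,"dx":3.2,"dy":-2.5,"rz":0.02},
    {"fingers":5,"dx":3.2,"dy":-2.5,"rz":0.02}
  ]
}}

```text
validation failed for argument at $.pl...
```

Emit:
{"api": "jog_arm", "payload": {
  "plan": [
    {"fingers":5,"dy":-4},
    {"fingers":5,"dy":-4},
    {"fingers":5,"dy":-4},
    {"fingers":5,"dy":-4},
    {"fingers":5,"dy":-4},
    {"fingers":5,"dy":-4},
    {"fingers":5,"dy":-4},
    {"fingers":5,"dy":-4},
    {"fingers":5,"dy":-4},
    {"fingers":5,"dy":-4}
  ]
}}

```text
validation failed for argument at $.pl...
```

Every row apparently needs all seven numbers, so I'll fill them all in.

Emit:
{"api": "jog_arm", "payload": {
  "plan": [
    {"fingers":5,"dx":3.2,"dy":-2.5,"dz":0,"rx":0,"ry":0,"rz":0.02},
    {"fingers":5,"dx":3.2,"dy":-2.5,"dz":0,"rx":0,"ry":0,"rz":0.02},
    {"fingers":5,"dx":3.2,"dy":-2.5,"dz":0,"rx":0,"ry":0,"rz":0.02},
    {"fingers":5,"dx":3.2,"dy":-2.5,"dz":0,"rx":0,"ry":0,"rz":0.02},
    {"fingers":5,"dx":3.2,"dy":-2.5,"dz":0,"rx":0,"ry":0,"rz":0.02},
    {"fingers":5,"dx":3.2,"dy":-2.5,"dz":0,"rx":0,"ry":0,"rz":0.02},
    {"fingers":5,"dx":3.2,"dy":-2.5,"dz":0,"rx":0,"ry":0,"rz":0.02},
    {"fingers":5,"dx":3.2,"dy":-2.5,"dz":0,"rx":0,"ry":0,"rz":0.02},
    {"fingers":5,"dx":3.2,"dy":-2.5,"dz":0,"rx":0,"ry":0,"rz":0.02},
    {"fingers":5,"dx":3.2,"dy":-2.5,"dz":0,"rx":0,"ry":0,"rz":0.02}
  ]
}}

```text
time_s: 0.93
position: [0.4934, 0.4477, 0.2128]
ee_rot: [[0.021, -0.009, -1.0], [1.0, -0.005, 0.021], [-0.006, -1.0, 0.009]]
force: [0.4, 1.2, -0.4]
gripper_width: 0.0506
```

Emit:
{"api": "jog_arm", "payload": {
  "plan": [
    {"fingers":5,"dx":0,"dy":-4,"dz":0,"rx":0,"ry":0,"rz":0},
    {"fingers":5,"dx":0,"dy":-4,"dz":0,"rx":0,"ry":0,"rz":0},
    {"fingers":5,"dx":0,"dy":-4,"dz":0,"rx":0,"ry":0,"rz":0},
    {"fingers":5,"dx":0,"dy":-4,"dz":0,"rx":0,"ry":0,"rz":0},
    {"fingers":5,"dx":0,"dy":-4,"dz":0,"rx":0,"ry":0,"rz":0},
    {"fingers":5,"dx":0,"dy":-4,"dz":0,"rx":0,"ry":0,"rz":0},
    {"fingers":5,"dx":0,"dy":-4,"dz":0,"rx":0,"ry":0,"rz":0},
    {"fingers":5,"dx":0,"dy":-4,"dz":0,"rx":0,"ry":0,"rz":0},
    {"fingers":5,"dx":0,"dy":-4,"dz":0,"rx":0,"ry":0,"rz":0},
    {"fingers":5,"dx":0,"dy":-4,"dz":0,"rx":0,"ry":0,"rz":0}
  ]
}}

```text
time_s: 1.77
position: [0.4977, 0.0319, 0.209]
ee_rot: [[0.024, -0.009, -1.0], [1.0, -0.007, 0.024], [-0.007, -1.0, 0.009]]
force: [1.3, -0.1, -0.2]
gripper_width: 0.0501
```

Emit:
{"api": "jog_arm", "payload": {
  "plan": [
    {"fingers":5,"dx":-0.4,"dy":-2.3,"dz":-0.5,"rx":0.001,"ry":-0.001,"rz":-0.004},
    {"fingers":5,"dx":-0.4,"dy":-2.3,"dz":-0.5,"rx":0.001,"ry":-0.001,"rz":-0.004},
    {"fingers":5,"dx":-0.4,"dy":-2.3,"dz":-0.5,"rx":0.001,"ry":-0.001,"rz":-0.004},
    {"fingers":5,"dx":-0.4,"dy":-2.3,"dz":-0.5,"rx":0.001,"ry":-0.001,"rz":-0.004},
    {"fingers":5,"dx":-0.4,"dy":-2.3,"dz":-0.5,"rx":0.001,"ry":-0.001,"rz":-0.004},
    {"fingers":5,"dx":-0.4,"dy":-2.3,"dz":-0.5,"rx":0.001,"ry":-0.001,"rz":-0.004},
    {"fingers":5,"dx":-0.4,"dy":-2.3,"dz":-0.5,"rx":0.001,"ry":-0.001,"rz":-0.004},
    {"fingers":5,"dx":-0.4,"dy":-2.3,"dz":-0.5,"rx":0.001,"ry":-0.001,"rz":-0.004},
    {"fingers":5,"dx":0,"dy":0,"dz":-0.5,"rx":0,"ry":0,"rz":0},
    {"fingers":5,"dx":0,"dy":0,"dz":0,"rx":0,"ry":0,"rz":0}
  ]
}}

```text
time_s: 2.6
position: [0.4604, -0.1719, 0.1615]
ee_rot: [[0.073, -0.002, -0.997], [0.997, -0.001, 0.073], [-0.001, -1.0, 0.002]]
force: [-0.1, 0.5, -0.8]
gripper_width: 0.0498
```

Emit:
{"api": "jog_arm", "payload": {
  "plan": [
    {"fingers":5,"dx":0,"dy":0.5,"dz":-2,"rx":0,"ry":0,"rz":0.005},
    {"fingers":5,"dx":0,"dy":0.5,"dz":-2,"rx":0,"ry":0,"rz":0.005},
    {"fingers":5,"dx":0,"dy":0.5,"dz":-2,"rx":0,"ry":0,"rz":0.005},
    {"fingers":5,"dx":0,"dy":0,"dz":-2,"rx":0,"ry":0,"rz":0},
    {"fingers":5,"dx":0,"dy":0,"dz":-2,"rx":0,"ry":0,"rz":0},
    {"fingers":5,"dx":0,"dy":0,"dz":-2,"rx":0,"ry":0,"rz":0},
    {"fingers":5,"dx":0,"dy":0,"dz":-1,"rx":0,"ry":0,"rz":0},
    {"fingers":5,"dx":0,"dy":0,"dz":0,"rx":0,"ry":0,"rz":0},
    {"fingers":5,"dx":0,"dy":0,"dz":0,"rx":0,"ry":0,"rz":0},
    {"fingers":5,"dx":0,"dy":0,"dz":0,"rx":0,"ry":0,"rz":0}
  ]
}}

```text
time_s: 3.43
position: [0.464, -0.1487, 0.0281]
ee_rot: [[0.049, 0.002, -0.999], [0.999, 0.001, 0.049], [0.001, -1.0, -0.002]]
force: [0.4, -0.4, 1.3]
gripper_width: 0.0499
```

Emit:
{"api": "jog_arm", "payload": {
  "plan": [
    {"fingers":5,"dx":0,"dy":-0.3,"dz":-0.4,"rx":0,"ry":0,"rz":0},
    {"fingers":5,"dx":0,"dy":-0.3,"dz":-0.4,"rx":0,"ry":0,"rz":0},
    {"fingers":5,"dx":0,"dy":0,"dz":-0.2,"rx":0,"ry":0,"rz":0},
    {"fingers":5,"dx":0,"dy":0,"dz":0,"rx":0,"ry":0,"rz":0},
    {"fingers":5,"dx":0.5,"dy":0,"dz":0,"rx":0,"ry":0,"rz":0},
    {"fingers":5,"dx":0.5,"dy":0,"dz":0,"rx":0,"ry":0,"rz":0},
    {"fingers":5,"dx":0.5,"dy":0,"dz":0,"rx":0,"ry":0,"rz":0},
    {"fingers":5,"dx":0.5,"dy":0,"dz":0,"rx":0,"ry":0,"rz":0},
    {"fingers":5,"dx":0.5,"dy":0,"dz":0,"rx":0,"ry":0,"rz":0},
    {"fingers":5,"dx":0,"dy":0,"dz":0,"rx":0,"ry":0,"rz":0}
  ]
}}

```text
time_s: 4.27
position: [0.4946, -0.1557, 0.0208]
ee_rot: [[0.049, 0.009, -0.999], [0.999, -0.0, 0.049], [0.0, -1.0, -0.009]]
force: [0.4, -1.0, -0.6]
gripper_width: 0.0497
```

Emit:
{"api": "jog_arm", "payload": {
  "plan": [
    {"fingers":5,"dx":0,"dy":0,"dz":-0.2,"rx":0,"ry":0.004,"rz":0},
    {"fingers":5,"dx":0,"dy":0,"dz":-0.2,"rx":0,"ry":0.004,"rz":0},
    {"fingers":5,"dx":0,"dy":0,"dz":0,"rx":0,"ry":0,"rz":0},
    {"fingers":5,"dx":0.3,"dy":0,"dz":0,"rx":0,"ry":0,"rz":0},
    {"fingers":5,"dx":0.3,"dy":0,"dz":0,"rx":0,"ry":0,"rz":0},
    {"fingers":5,"dx":0.3,"dy":0,"dz":0,"rx":0,"ry":0,"rz":0},
    {"fingers":5,"dx":0.3,"dy":0,"dz":0,"rx":0,"ry":0,"rz":0},
    {"fingers":5,"dx":0.3,"dy":0,"dz":0,"rx":0,"ry":0,"rz":0},
    {"fingers":5,"dx":0.3,"dy":0,"dz":0,"rx":0,"ry":0,"rz":0},
    {"fingers":5,"dx":0,"dy":0,"dz":0,"rx":0,"ry":0,"rz":0}
  ]
}}

```text
time_s: 5.1
position: [0.5115, -0.1562, 0.0159]
ee_rot: [[0.051, -0.006, -0.999], [0.999, -0.0, 0.051], [-0.001, -1.0, 0.006]]
force: [-0.5, -0.5, 0.1]
gripper_width: 0.0503
```

```bash
cat > shot.py <<'E'
import sys,cv2
from h import *
tag=sys.argv[1]
for n in sys.argv[2:]:
    im=imaging.snapshot(n)[:,:,::-1]
    if n=='top': im=cv2.resize(im[115:210,265:400],None,fx=5.9,fy=5.9,interpolation=cv2.INTER_CUBIC)
    if n=='side': im=cv2.resize(im[150:290,230:420],None,fx=4,fy=4,interpolation=cv2.INTER_CUBIC)
    cv2.imwrite(f'pics/{tag}_{n}.png',im)
E
python3 shot.py a wrist side
```

```text
(no output)
```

View pics/a_wrist.png

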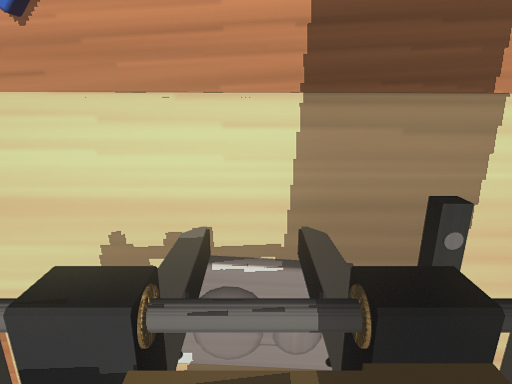

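View pics/a_side.png

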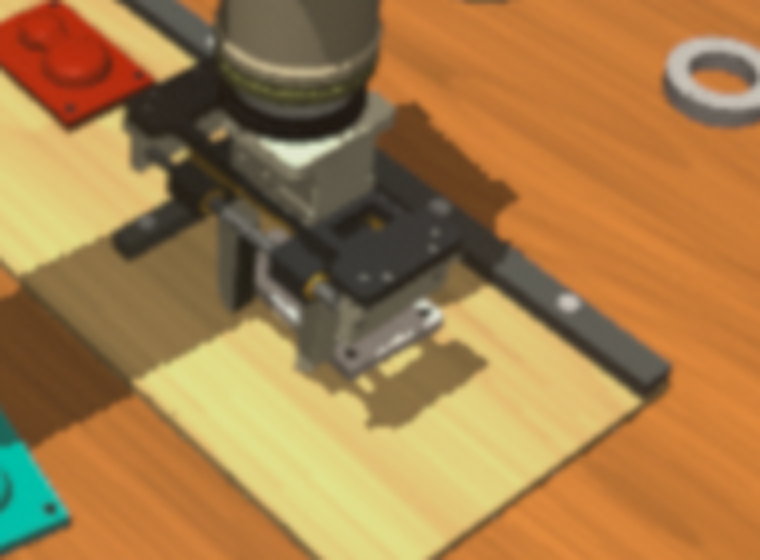

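The fingers straddle the cover's front long edge, seen at about (245,262) in the wrist view, and the cover lies flat. I'll keep pushing towards the fence.

Emit:
{"api": "jog_arm", "payload": {
  "plan": [
    {"fingers":5,"dx":0.4,"dy":-0.02,"dz":0,"rx":0,"ry":0,"rz":0},
    {"fingers":5,"dx":0.4,"dy":-0.02,"dz":0,"rx":0,"ry":0,"rz":0},
    {"fingers":5,"dx":0.4,"dy":-0.02,"dz":0,"rx":0,"ry":0,"rz":0},
    {"fingers":5,"dx":0.4,"dy":-0.02,"dz":0,"rx":0,"ry":0,"rz":0},
    {"fingers":5,"dx":0.4,"dy":-0.02,"dz":0,"rx":0,"ry":0,"rz":0},
    {"fingers":5,"dx":0.4,"dy":-0.02,"dz":0,"rx":0,"ry":0,"rz":0},
    {"fingers":5,"dx":0.4,"dy":-0.02,"dz":0,"rx":0,"ry":0,"rz":0},
    {"fingers":5,"dx":0.4,"dy":-0.02,"dz":0,"rx":0,"ry":0,"rz":0},
    {"fingers":5,"dx":0.4,"dy":-0.02,"dz":0,"rx":0,"ry":0,"rz":0},
    {"fingers":5,"dx":0,"dy":0,"dz":0,"rx":0,"ry":0,"rz":0}
  ]
}}

```text
time_s: 6.03
position: [0.5492, -0.1572, 0.0159]
ee_rot: [[0.05, -0.009, -0.999], [0.999, 0.001, 0.05], [0.0, -1.0, 0.009]]
force: [-0.8, -0.3, 1.4]
gripper_width: 0.0501
```

Now slowly into the fence.

Emit:
{"api": "jog_arm", "payload": {
  "plan": [
    {"fingers":5,"dx":0.15,"dy":0,"dz":0,"rx":0,"ry":0,"rz":0},
    {"fingers":5,"dx":0.15,"dy":0,"dz":0,"rx":0,"ry":0,"rz":0},
    {"fingers":5,"dx":0.15,"dy":0,"dz":0,"rx":0,"ry":0,"rz":0},
    {"fingers":5,"dx":0.15,"dy":0,"dz":0,"rx":0,"ry":0,"rz":0},
    {"fingers":5,"dx":0.15,"dy":0,"dz":0,"rx":0,"ry":0,"rz":0},
    {"fingers":5,"dx":0.15,"dy":0,"dz":0,"rx":0,"ry":0,"rz":0},
    {"fingers":5,"dx":0.15,"dy":0,"dz":0,"rx":0,"ry":0,"rz":0},
    {"fingers":5,"dx":0.1,"dy":0,"dz":0,"rx":0,"ry":0,"rz":0},
    {"fingers":5,"dx":0.1,"dy":0,"dz":0,"rx":0,"ry":0,"rz":0},
    {"fingers":5,"dx":0.1,"dy":0,"dz":0,"rx":0,"ry":0,"rz":0}
  ]
}}

```text
time_s: 6.87
position: [0.5557, -0.1572, 0.0155]
ee_rot: [[0.051, -0.024, -0.998], [0.999, 0.002, 0.051], [0.001, -1.0, 0.024]]
force: [-6.8, 0.7, 5.6]
gripper_width: 0.0502
```

```bash
python3 shot.py b top side
```

```text
(no output)
```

View pics/b_side.png

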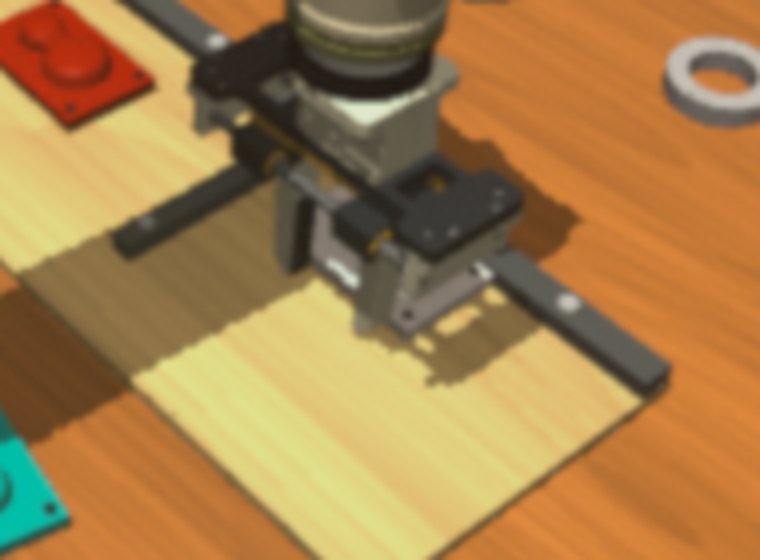

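View pics/b_top.png

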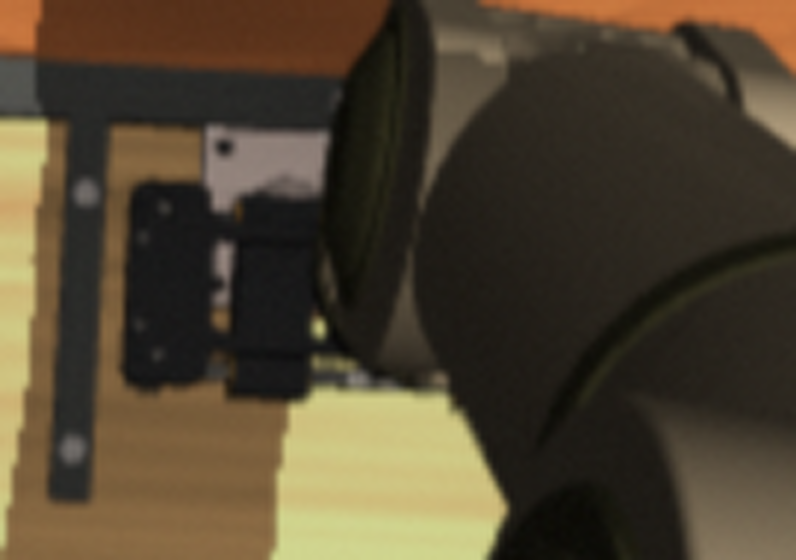

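The cover's back edge has reached the fence: in the top view its edge meets the bar at about (205–330,125), with 7 N of reaction. One firmer press will seat it, then I back off.

Emit:
{"api": "jog_arm", "payload": {
  "plan": [
    {"fingers":5,"dx":0.2,"dy":0,"dz":0,"rx":0,"ry":0.003,"rz":0},
    {"fingers":5,"dx":0.25,"dy":0,"dz":0,"rx":0,"ry":0.003,"rz":0},
    {"fingers":5,"dx":0.3,"dy":0,"dz":0,"rx":0,"ry":0.003,"rz":0},
    {"fingers":5,"dx":0.3,"dy":0,"dz":0,"rx":0,"ry":0.003,"rz":0},
    {"fingers":5,"dx":0.3,"dy":0,"dz":0,"rx":0,"ry":0.003,"rz":0},
    {"fingers":5,"dx":0.3,"dy":0,"dz":0,"rx":0,"ry":0.003,"rz":0},
    {"fingers":5,"dx":0.3,"dy":0,"dz":0,"rx":0,"ry":0.003,"rz":0},
    {"fingers":5,"dx":0.3,"dy":0,"dz":0,"rx":0,"ry":0.003,"rz":0},
    {"fingers":5,"dx":0.3,"dy":0,"dz":0,"rx":0,"ry":0,"rz":0},
    {"fingers":5,"dx":0.3,"dy":0,"dz":0,"rx":0,"ry":0,"rz":0}
  ]
}}

```text
time_s: 7.8
position: [0.5553, -0.1568, 0.0153]
ee_rot: [[0.055, -0.103, -0.993], [0.998, 0.007, 0.055], [0.001, -0.995, 0.103]]
force: [-10.0, -0.6, 9.1]
gripper_width: 0.0502
```

Emit:
{"api": "jog_arm", "payload": {
  "plan": [
    {"fingers":5,"dx":-1,"dy":0,"dz":0.1,"rx":0,"ry":-0.02,"rz":0},
    {"fingers":5,"dx":-1.5,"dy":0,"dz":0.5,"rx":0,"ry":-0.02,"rz":0},
    {"fingers":2,"dx":-0.5,"dy":-1.5,"dz":0.5,"rx":0,"ry":-0.02,"rz":0},
    {"fingers":0,"dx":0,"dy":-1.5,"dz":0.5,"rx":0,"ry":-0.02,"rz":0},
    {"fingers":0,"dx":0,"dy":-1.5,"dz":0,"rx":0,"ry":0,"rz":0},
    {"fingers":0,"dx":0,"dy":-1.5,"dz":0,"rx":0,"ry":0,"rz":0},
    {"fingers":0,"dx":0,"dy":-1.5,"dz":0,"rx":0,"ry":0,"rz":0},
    {"fingers":0,"dx":0,"dy":-1.5,"dz":0,"rx":0,"ry":0,"rz":0},
    {"fingers":0,"dx":0,"dy":-1,"dz":0,"rx":0,"ry":0,"rz":0},
    {"fingers":0,"dx":0,"dy":0,"dz":0,"rx":0,"ry":0,"rz":0}
  ]
}}

```text
time_s: 8.63
position: [0.5353, -0.2608, 0.0332]
ee_rot: [[0.05, 0.001, -0.999], [0.999, 0.003, 0.05], [0.003, -1.0, -0.001]]
force: [0.2, -0.0, -0.7]
gripper_width: 0.0027
```

```bash
python3 shot.py c top wrist side
```

```text
(no output)
```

View pics/c_top.png

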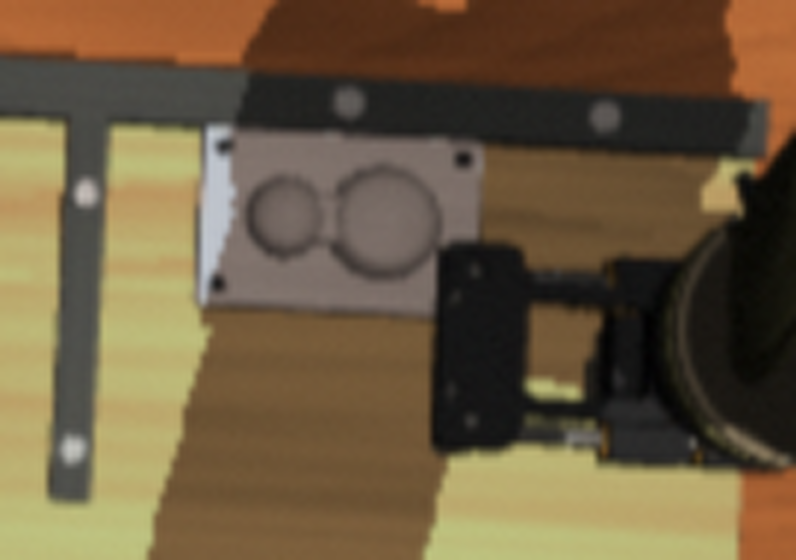

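View pics/c_side.png

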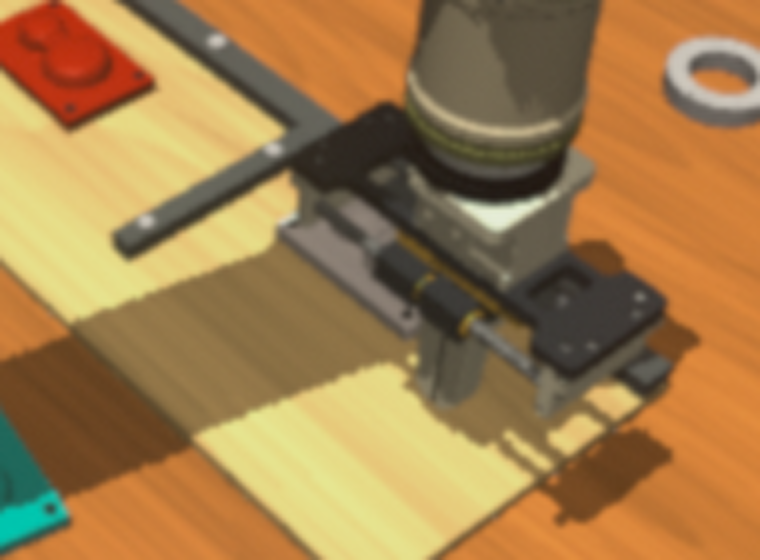

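The cover is flush with the fence: back edge from (205,125) to (482,143), no gap visible. Next I move beside its right-hand short edge.

Emit:
{"api": "jog_arm", "payload": {
  "plan": [
    {"fingers":0,"dx":1,"dy":0,"dz":0,"rx":0,"ry":0,"rz":0},
    {"fingers":0,"dx":1,"dy":0,"dz":0,"rx":0,"ry":0,"rz":0},
    {"fingers":0,"dx":1,"dy":0,"dz":0,"rx":0,"ry":0,"rz":0},
    {"fingers":0,"dx":1,"dy":0,"dz":0,"rx":0,"ry":0,"rz":0},
    {"fingers":0,"dx":1,"dy":0,"dz":-0.3,"rx":0,"ry":0,"rz":0},
    {"fingers":0,"dx":0.7,"dy":0,"dz":-0.4,"rx":0,"ry":0,"rz":0},
    {"fingers":0,"dx":0,"dy":0,"dz":-0.4,"rx":0,"ry":0,"rz":0},
    {"fingers":0,"dx":0,"dy":0,"dz":-0.3,"rx":0,"ry":0,"rz":0},
    {"fingers":0,"dx":0,"dy":0,"dz":0,"rx":0,"ry":0,"rz":0},
    {"fingers":0,"dx":0,"dy":0,"dz":0,"rx":0,"ry":0,"rz":0}
  ]
}}

```text
time_s: 9.62
position: [0.6009, -0.2507, 0.0165]
ee_rot: [[0.039, -0.0, -0.999], [0.999, 0.008, 0.039], [0.008, -1.0, 0.001]]
force: [-0.2, -0.8, 0.0]
gripper_width: 0.0005
```

Emit:
{"api": "jog_arm", "payload": {
  "plan": [
    {"fingers":0,"dx":-0.1,"dy":0.5,"dz":0,"rx":0,"ry":0,"rz":-0.005},
    {"fingers":0,"dx":-0.1,"dy":0.5,"dz":0,"rx":0,"ry":0,"rz":-0.005},
    {"fingers":0,"dx":0,"dy":0.4,"dz":0,"rx":0,"ry":0,"rz":-0.005},
    {"fingers":0,"dx":0,"dy":0.4,"dz":0,"rx":0,"ry":0,"rz":0},
    {"fingers":0,"dx":0.02,"dy":0.4,"dz":0,"rx":0,"ry":0,"rz":0},
    {"fingers":0,"dx":0.02,"dy":0.4,"dz":0,"rx":0,"ry":0,"rz":0},
    {"fingers":0,"dx":0.02,"dy":0.4,"dz":0,"rx":0,"ry":0,"rz":0},
    {"fingers":0,"dx":0.02,"dy":0.4,"dz":0,"rx":0,"ry":0,"rz":0},
    {"fingers":0,"dx":0.02,"dy":0.4,"dz":0,"rx":0,"ry":0,"rz":0},
    {"fingers":0,"dx":0,"dy":0,"dz":0,"rx":0,"ry":0,"rz":0}
  ]
}}

```text
time_s: 10.45
position: [0.5977, -0.2104, 0.0174]
ee_rot: [[0.058, -0.001, -0.998], [0.998, 0.006, 0.058], [0.006, -1.0, 0.001]]
force: [0.4, -0.6, -0.1]
gripper_width: 0.0003
```

```bash
python3 shot.py d top
```

```text
(no output)
```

View pics/d_top.png

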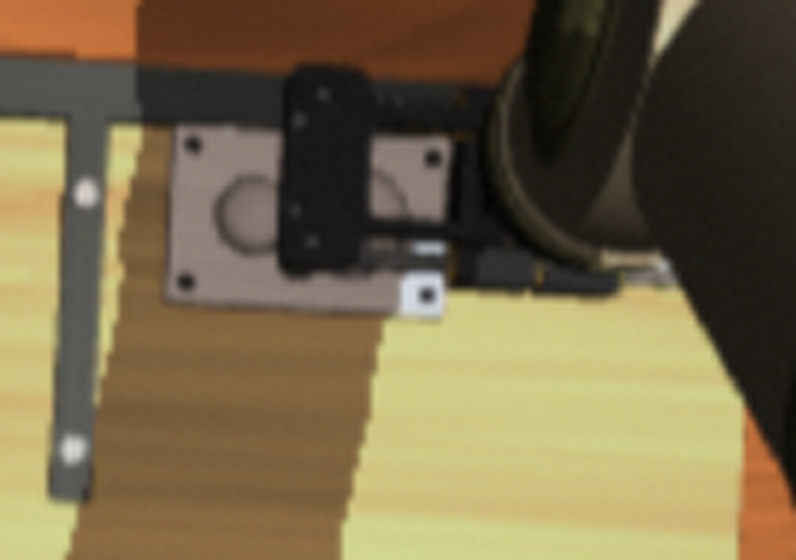

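The cover is sliding along the fence. Its left edge is at about (172,125–300) and the bar at about 106, so roughly 25 mm remain.

Emit:
{"api": "jog_arm", "payload": {
  "plan": [
    {"fingers":0,"dx":0.02,"dy":0.3,"dz":0,"rx":0,"ry":0,"rz":0},
    {"fingers":0,"dx":0.02,"dy":0.3,"dz":0,"rx":0,"ry":0,"rz":0},
    {"fingers":0,"dx":0.02,"dy":0.3,"dz":0,"rx":0,"ry":0,"rz":0},
    {"fingers":0,"dx":0.02,"dy":0.3,"dz":0,"rx":0,"ry":0,"rz":0},
    {"fingers":0,"dx":0.02,"dy":0.3,"dz":0,"rx":0,"ry":0,"rz":0},
    {"fingers":0,"dx":0.02,"dy":0.2,"dz":0,"rx":0,"ry":0,"rz":0},
    {"fingers":0,"dx":0.01,"dy":0.2,"dz":0,"rx":0,"ry":0,"rz":0},
    {"fingers":0,"dx":0.01,"dy":0.15,"dz":0,"rx":0,"ry":0,"rz":0},
    {"fingers":0,"dx":0.01,"dy":0.15,"dz":0,"rx":0,"ry":0,"rz":0},
    {"fingers":0,"dx":0.01,"dy":0.15,"dz":0,"rx":0,"ry":0,"rz":0}
  ]
}}

```text
time_s: 11.33
position: [0.599, -0.187, 0.0174]
ee_rot: [[0.06, -0.001, -0.998], [0.998, 0.005, 0.06], [0.005, -1.0, 0.002]]
force: [-0.2, -2.4, 0.3]
gripper_width: 0.0006
```

Emit:
{"api": "jog_arm", "payload": {
  "plan": [
    {"fingers":0,"dx":0.0,"dy":0.15,"dz":0,"rx":0,"ry":0,"rz":0},
    {"fingers":0,"dx":0.0,"dy":0.15,"dz":0,"rx":0,"ry":0,"rz":0},
    {"fingers":0,"dx":0,"dy":0.15,"dz":0,"rx":0,"ry":0,"rz":0},
    {"fingers":0,"dx":0,"dy":0.15,"dz":0,"rx":0,"ry":0,"rz":0},
    {"fingers":0,"dx":0,"dy":0.15,"dz":0,"rx":0,"ry":0,"rz":0},
    {"fingers":0,"dx":0,"dy":0.2,"dz":0,"rx":0,"ry":0,"rz":0},
    {"fingers":0,"dx":0,"dy":0.2,"dz":0,"rx":0,"ry":0,"rz":0},
    {"fingers":0,"dx":0,"dy":0.2,"dz":0,"rx":0,"ry":0,"rz":0},
    {"fingers":0,"dx":0,"dy":0.2,"dz":0,"rx":0,"ry":0,"rz":0},
    {"fingers":0,"dx":0,"dy":0.2,"dz":0,"rx":0,"ry":0,"rz":0}
  ]
}}

```text
time_s: 12.17
position: [0.5992, -0.1837, 0.0191]
ee_rot: [[0.072, 0.003, -0.997], [0.997, -0.011, 0.072], [-0.01, -1.0, -0.004]]
force: [-0.5, -6.5, 1.2]
gripper_width: 0.0003
```

```bash
python3 shot.py e top
```

```text
(no output)
```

View pics/e_top.png

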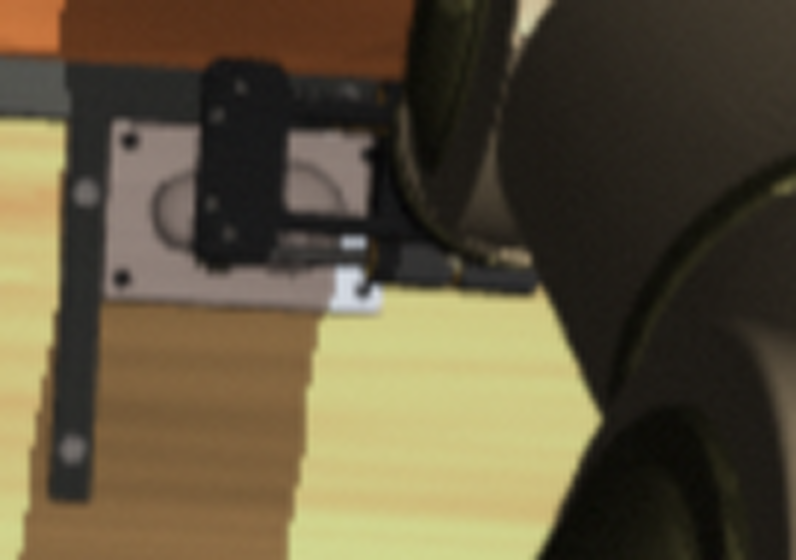

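The cover has reached the stop: its left edge lies along the bar from (108,125) to (101,300), with a 6.5 N reaction. I'll back off and look with the view clear.

Emit:
{"api": "jog_arm", "payload": {
  "plan": [
    {"fingers":0,"dx":0,"dy":-1,"dz":0,"rx":0,"ry":0,"rz":0},
    {"fingers":0,"dx":0,"dy":-1.2,"dz":0,"rx":0,"ry":0,"rz":0},
    {"fingers":0,"dx":-1,"dy":-0.3,"dz":0,"rx":-0.002,"ry":0,"rz":0.004},
    {"fingers":0,"dx":-2,"dy":0,"dz":0.4,"rx":-0.002,"ry":0,"rz":0.004},
    {"fingers":0,"dx":-2,"dy":0,"dz":0.4,"rx":0,"ry":0,"rz":0.004},
    {"fingers":3,"dx":-2,"dy":0,"dz":0.4,"rx":0,"ry":0,"rz":0.004},
    {"fingers":5,"dx":-2,"dy":0,"dz":0,"rx":0,"ry":0,"rz":0},
    {"fingers":5,"dx":-1,"dy":0,"dz":0,"rx":0,"ry":0,"rz":0},
    {"fingers":5,"dx":0,"dy":0,"dz":0,"rx":0,"ry":0,"rz":0},
    {"fingers":5,"dx":0,"dy":0,"dz":0,"rx":0,"ry":0,"rz":0}
  ]
}}

```text
time_s: 13.05
position: [0.4917, -0.2099, 0.031]
ee_rot: [[0.055, 0.003, -0.999], [0.998, -0.011, 0.055], [-0.011, -1.0, -0.004]]
force: [-0.1, -0.3, 0.3]
gripper_width: 0.0292
```

```bash
python3 shot.py f top
```

```text
(no output)
```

View pics/f_top.png

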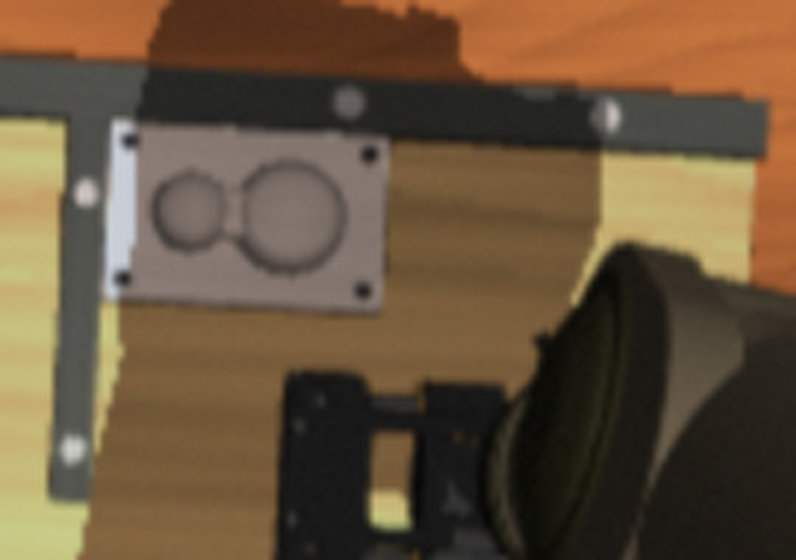

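It looks flush at the fence. At the stop there may be about 1 px of gap at the lower left. I'll press the front again, then the side.

Emit:
{"api": "jog_arm", "payload": {
  "plan": [
    {"fingers":5,"dx":0,"dy":2,"dz":0,"rx":0.003,"ry":0,"rz":0},
    {"fingers":5,"dx":0,"dy":2,"dz":0,"rx":0.003,"ry":0,"rz":0},
    {"fingers":5,"dx":0,"dy":2,"dz":0,"rx":0.003,"ry":0,"rz":0},
    {"fingers":5,"dx":0,"dy":2,"dz":0,"rx":0,"ry":0,"rz":0},
    {"fingers":5,"dx":0.5,"dy":1,"dz":-0.3,"rx":0,"ry":0,"rz":0},
    {"fingers":5,"dx":0.5,"dy":0,"dz":-0.4,"rx":0,"ry":0,"rz":0},
    {"fingers":5,"dx":1,"dy":0,"dz":-0.4,"rx":0,"ry":0,"rz":0},
    {"fingers":5,"dx":1,"dy":0,"dz":-0.2,"rx":0,"ry":0,"rz":0},
    {"fingers":5,"dx":0.5,"dy":0,"dz":0,"rx":0,"ry":0,"rz":0},
    {"fingers":5,"dx":0,"dy":0,"dz":0,"rx":0,"ry":0,"rz":0}
  ]
}}

```text
time_s: 13.93
position: [0.5418, -0.1193, 0.0152]
ee_rot: [[0.055, 0.013, -0.998], [0.998, -0.004, 0.055], [-0.003, -1.0, -0.013]]
force: [0.4, -0.1, 0.9]
gripper_width: 0.0497
```

Emit:
{"api": "jog_arm", "payload": {
  "plan": [
    {"fingers":5,"dx":0.3,"dy":0,"dz":0.1,"rx":0,"ry":0,"rz":0},
    {"fingers":5,"dx":0.3,"dy":0,"dz":0,"rx":0,"ry":0,"rz":0},
    {"fingers":5,"dx":0.3,"dy":0,"dz":0,"rx":0,"ry":0,"rz":0},
    {"fingers":5,"dx":0.2,"dy":0,"dz":0,"rx":0,"ry":0,"rz":0},
    {"fingers":5,"dx":0.2,"dy":0,"dz":0,"rx":0,"ry":0,"rz":0},
    {"fingers":5,"dx":0.2,"dy":0,"dz":0,"rx":0,"ry":0,"rz":0},
    {"fingers":5,"dx":0.2,"dy":0,"dz":0,"rx":0,"ry":0,"rz":0},
    {"fingers":5,"dx":0.2,"dy":0,"dz":0,"rx":0,"ry":0,"rz":0},
    {"fingers":5,"dx":0.3,"dy":0,"dz":0,"rx":0,"ry":0,"rz":0},
    {"fingers":5,"dx":0.3,"dy":0,"dz":0,"rx":0,"ry":0,"rz":0}
  ]
}}

```text
time_s: 14.77
position: [0.5578, -0.1226, 0.0159]
ee_rot: [[0.059, -0.006, -0.998], [0.998, -0.004, 0.059], [-0.004, -1.0, 0.006]]
force: [-7.0, -0.6, 5.4]
gripper_width: 0.0502
```

Pressed against the fence with 7 N. I'll back off and look again.

Emit:
{"api": "jog_arm", "payload": {
  "plan": [
    {"fingers":5,"dx":-1,"dy":0,"dz":0,"rx":0,"ry":0,"rz":0},
    {"fingers":5,"dx":-2,"dy":0,"dz":0.5,"rx":0,"ry":0,"rz":0},
    {"fingers":3,"dx":-2,"dy":-1,"dz":0.5,"rx":0,"ry":0,"rz":0},
    {"fingers":0,"dx":0,"dy":-2,"dz":0.3,"rx":0,"ry":0,"rz":0},
    {"fingers":0,"dx":0,"dy":-2,"dz":0,"rx":0,"ry":0,"rz":0},
    {"fingers":0,"dx":0,"dy":-2,"dz":0,"rx":0,"ry":0,"rz":0},
    {"fingers":0,"dx":0,"dy":-2,"dz":0,"rx":0,"ry":0,"rz":0},
    {"fingers":0,"dx":0.5,"dy":-1,"dz":0,"rx":0,"ry":0,"rz":0},
    {"fingers":0,"dx":1,"dy":0,"dz":0,"rx":0,"ry":0,"rz":0},
    {"fingers":0,"dx":0,"dy":0,"dz":0,"rx":0,"ry":0,"rz":0}
  ]
}}

```text
time_s: 15.6
position: [0.522, -0.2239, 0.0302]
ee_rot: [[0.055, -0.006, -0.998], [0.999, -0.003, 0.055], [-0.003, -1.0, 0.006]]
force: [0.4, 0.6, 0.6]
gripper_width: 0.0024
```

```bash
cat > m.py <<'E'
import cv2,sys
im=imc=None
from h import *
im=imaging.snapshot('top')[:,:,::-1]
cv2.imwrite('pics/'+sys.argv[1]+'.png',cv2.resize(im[130:176,270:336],None,fx=12,fy=12,interpolation=cv2.INTER_CUBIC))
E
python3 m.py g
```

```text
(no output)
```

View pics/g.png

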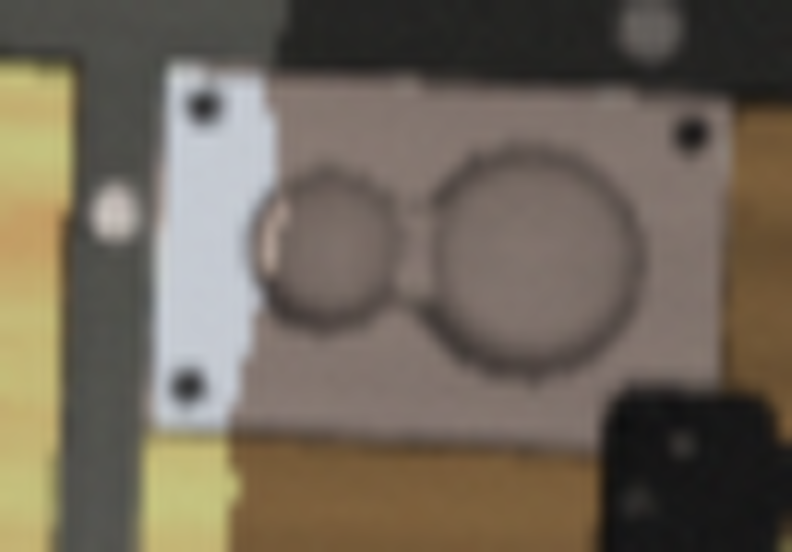

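The fence edge is flush. At the stop a gap of up to about 0.5 px (1 mm) could remain, so I press the side once more, a bit more firmly.

Emit:
{"api": "jog_arm", "payload": {
  "plan": [
    {"fingers":0,"dx":1,"dy":-0.3,"dz":0,"rx":0,"ry":0,"rz":0},
    {"fingers":0,"dx":1.5,"dy":-0.2,"dz":0,"rx":0,"ry":0,"rz":0},
    {"fingers":0,"dx":1.5,"dy":0,"dz":0,"rx":0,"ry":0,"rz":0},
    {"fingers":0,"dx":1.5,"dy":0,"dz":-0.4,"rx":0,"ry":0,"rz":0},
    {"fingers":0,"dx":1,"dy":0,"dz":-0.4,"rx":0,"ry":0,"rz":0},
    {"fingers":0,"dx":0.3,"dy":0,"dz":-0.4,"rx":0,"ry":0,"rz":0},
    {"fingers":0,"dx":0,"dy":0,"dz":0,"rx":0,"ry":0,"rz":0},
    {"fingers":0,"dx":0,"dy":0.5,"dz":0,"rx":0,"ry":0,"rz":0},
    {"fingers":0,"dx":0,"dy":0.5,"dz":0,"rx":0,"ry":0,"rz":0},
    {"fingers":0,"dx":0,"dy":0,"dz":0,"rx":0,"ry":0,"rz":0}
  ]
}}

```text
time_s: 16.48
position: [0.5897, -0.2048, 0.0156]
ee_rot: [[0.043, -0.014, -0.999], [0.999, 0.003, 0.043], [0.003, -1.0, 0.014]]
force: [0.6, -0.5, 0.1]
gripper_width: 0.0007
```

Emit:
{"api": "jog_arm", "payload": {
  "plan": [
    {"fingers":0,"dx":0.3,"dy":0.4,"dz":0,"rx":0,"ry":-0.005,"rz":-0.005},
    {"fingers":0,"dx":0.3,"dy":0.4,"dz":0,"rx":0,"ry":-0.005,"rz":-0.005},
    {"fingers":0,"dx":0,"dy":0.4,"dz":0,"rx":0,"ry":0,"rz":0},
    {"fingers":0,"dx":0,"dy":0.3,"dz":0,"rx":0,"ry":0,"rz":0},
    {"fingers":0,"dx":0,"dy":0.25,"dz":0,"rx":0,"ry":0,"rz":0},
    {"fingers":0,"dx":0,"dy":0.25,"dz":0,"rx":0,"ry":0,"rz":0},
    {"fingers":0,"dx":0,"dy":0.3,"dz":0,"rx":0,"ry":0,"rz":0},
    {"fingers":0,"dx":0,"dy":0.3,"dz":0,"rx":0,"ry":0,"rz":0},
    {"fingers":0,"dx":0,"dy":0.4,"dz":0,"rx":0,"ry":0,"rz":0},
    {"fingers":0,"dx":0,"dy":0.4,"dz":0,"rx":0,"ry":0,"rz":0}
  ]
}}

```text
time_s: 17.32
position: [0.5948, -0.1839, 0.0185]
ee_rot: [[0.066, 0.001, -0.998], [0.998, -0.013, 0.066], [-0.013, -1.0, -0.002]]
force: [0.1, -9.7, 1.5]
gripper_width: 0.0002
```

```bash
python3 m.py h
```

```text
(no output)
```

View pics/h.png

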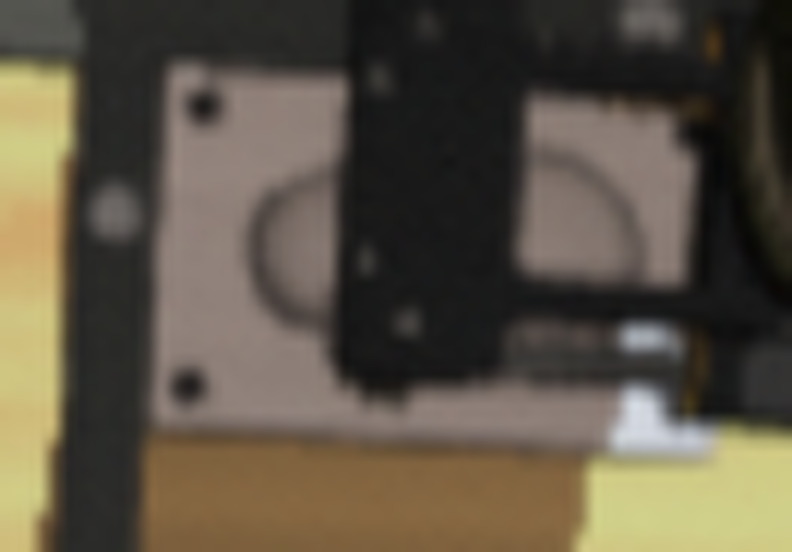

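The finger stopped at the same y (−0.184) under 10 N, and the cover did not move at (165,65)/(151,430). It is seated. I'll retreat and lift clear.

Emit:
{"api": "jog_arm", "payload": {
  "plan": [
    {"fingers":0,"dx":0,"dy":-1,"dz":0,"rx":0,"ry":0,"rz":0},
    {"fingers":0,"dx":0,"dy":-2,"dz":0,"rx":0,"ry":0,"rz":0},
    {"fingers":0,"dx":-1,"dy":-2,"dz":1,"rx":0,"ry":0,"rz":0},
    {"fingers":0,"dx":-2,"dy":-1,"dz":3,"rx":0,"ry":0,"rz":0},
    {"fingers":0,"dx":-2,"dy":-1,"dz":3,"rx":0,"ry":0,"rz":0},
    {"fingers":0,"dx":-2,"dy":-1,"dz":3,"rx":0,"ry":0,"rz":0},
    {"fingers":0,"dx":-2,"dy":-1,"dz":3,"rx":0,"ry":0,"rz":0},
    {"fingers":0,"dx":-1,"dy":-1,"dz":2,"rx":0,"ry":0,"rz":0},
    {"fingers":0,"dx":0,"dy":0,"dz":0,"rx":0,"ry":0,"rz":0},
    {"fingers":0,"dx":0,"dy":0,"dz":0,"rx":0,"ry":0,"rz":0}
  ]
}}

```text
time_s: 18.2
position: [0.4882, -0.2905, 0.1734]
ee_rot: [[0.067, -0.0, -0.998], [0.998, -0.014, 0.067], [-0.014, -1.0, -0.001]]
force: [0.5, -0.1, -0.1]
gripper_width: 0.0005
```

```bash
python3 m.py i; python3 shot.py i side
python3 - <<'E'
from h import *
import cv2
im=imaging.snapshot('top')[:,:,::-1];cv2.imwrite('pics/i_full.png',im)
c=imaging.calibration('top')
C=np.array([.64184,-.06583]);th=np.radians(-3.06);R=np.array([[np.cos(th),-np.sin(th)],[np.sin(th),np.cos(th)]])
a=cv2.imread('pics/top0.png').astype(int);d=np.abs(im.astype(int)-a).max(2)[140:185,180:240];print('red diff >60',(d>60).sum())
E
```

```text
red diff >60 0
```

View pics/i.png

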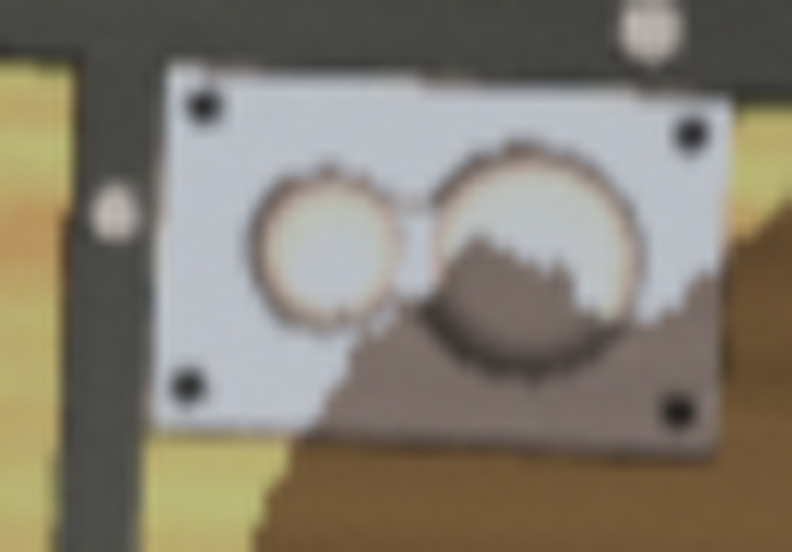

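View pics/i_side.png

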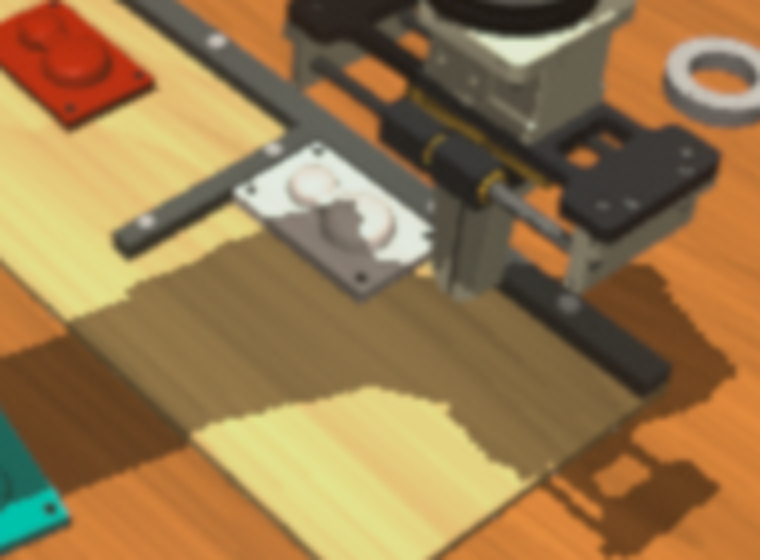

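View pics/i_full.png

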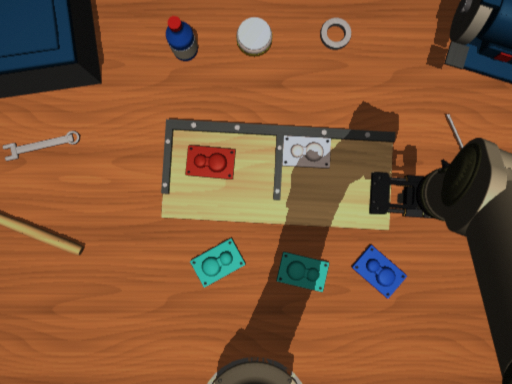

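The cover sits in the corner with no wood showing along either bar. The red cover at (211,162) has not moved, and the gripper is well clear. Handing in.

```bash
python3 -c "
from bench import manip
print(manip.job_done())"
```

```text
the job is handed in; nothing more can be done
None
```

The polished cover now sits in the right bay's corner, with its long edge against the back fence and its short edge against the middle-bar stop. I pushed it flat along the plate, first against the fence with both fingers, then left against the stop with closed fingers. I then pressed each side once more, backed off and raised the gripper clear. The job was handed in at about 18.5 s.

**Last checks:**
- **Seating:** In the final top and side views the cover lies along both bars with no wood showing between. The second press on the stop gave 10 N and ended at the same finger position as the first, and the cover did not move.
- **Red cover:** Comparing the first and last top pictures showed no change around it.
- **Forces:** The highest tool force I read, at the end of each move, was about 14 N.

**One small disagreement:** my pixel reading at the front-left corner could allow about 0.5 px (roughly 1 mm) between cover and stop. That is within my reading error, and the firm contact suggests there is no gap.

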